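Hold a pine slide flush on the sloped glue-up board

ROBOT

A 6-joint arm with a two-finger parallel gripper is mounted at the origin on the work surface. World frame = base frame: x ahead of the robot, y to its left, z up, the work surface at z = 0. Lengths are in m, angles in rad, forces in N, time in s.
With the tool pointing down it reaches from about 0.4 to 0.825 m from the base axis. Payload 7 kg.
Tool frame: the origin (TCP) lies between the finger pads; the fingertips stand 19 mm ahead of it and the grasp point (between the pads) is the TCP; y points along the fingers, z is the direction in which the jaws open and shut, and the axes are right-handed (so a half turn about y gives the same grasp; the last joint's range is limited). The gripper opens to 88 mm and grips with 3 to 60 N. Pads are 19 mm wide; open, the fingers measure 130 mm over their backs; the gripper's body (78 mm by 193 mm) begins 47 mm behind the grasp point.
Start: joints at [-0.979, 0.359, 0.012, 0, -1.224, -0.288], TCP at [0.202, -0.644, 0.246] pointing down, gripper open.
Joint ranges: [-3.07, 3.07], [-1.43, 2.12], [-1.02, 1.25], [-3.03, 1.67], [-3.05, -0], [-3.03, 3.03]. Speed limits (rad/s): [2.39, 2.39, 3.01, 3.14, 3.14, 3.14].

INTERFACE

Orientations are given as a unit quaternion [w, x, y, z].
In Python, from cell import manip, viewer, nets gives the robot as it stands.
- The arm moves only by the tool servo_tool, never from a script. Its argument "motion" is a list of rows, each an object of numbers: "dx", "dy", "dz": the shift along the tool's x, y, z in cm; "wx", "wy", "wz": the turn, a rotation vector about the tool's x, y, z in degrees. In form: [{"dx": .., "dy": .., "dz": .., "wx": .., "wy": .., "wz": ..}, ...]. A call has 1 to 5 rows; each row is the pose to reach, as a shift and turn from the pose commanded when the call began, along the tool's axes at that moment; what a row does not reach only later rows make up. A row lasts 1/8 s, in which the tool goes at most 62.5 mm and 10.7 degrees, less where a joint would pass 70% of its speed; a pose out of reach is approached as far as the arm can. A call with a gripper value outside its range is refused whole. "fingers" is the finger opening in cm, from 0 to 8.76, set as the call begins (left out, the last holds). The fingers move at their own pace and stop on an object; "grip_force" is the grip in N (left out, the last holds). Time passes only in rows, so rows that repeat a pose let the fingers close. It gives the time, the measured TCP pose, the force and the opening at its end, in the units of the state.
- manip.sense(): the state, without advancing time (a new reading comes with each control period).
- viewer.snapshot(name): name is "side" or "top"; returns a dict with "img" (384x512x3 uint8, red, green, blue), "z_map" (384x512 float32, m along the optical axis (not along the pixel's ray), 0 where there is no reading), "fx", "fy", "cx", "cy" (pixels), "world_to_cam" (4x4, takes a point from world to camera coordinates). Camera axes: x right, y up, looking along -z (the intrinsics and any distortion apply to the point x, -y, -z); pixel columns grow to the right and rows downward; lengths in m; the calibration is good to about 2 mm. A picture is of the moment at which its call begins.
- manip.close_job(): hands the job in, once; it reports no verdict.
Trained networks look in the newest picture that a camera, given by its name, has taken for a name from the list of things; names that differ only in an ending like _2 or _b are one class to them, and where a whole thing is asked for, a point or a joint stands for the part that bears it (a point fixed in the world has none). Each returns a list of dicts, best first, with "confidence" (0 to 1); they miss things now and then, are a little off and sometimes report something else, mostly with a low value. They report only what shows in the picture. A call takes as long as a camera call. They do not tell look-alikes from the thing itself.
- nets.recognise(name, camera): "centre" ([column, row] as shares, 0 to 1, of the picture: columns of its width, rows of its height, amid what is visible of it).
- nets.silhouettes(name, camera): "region" (384x512 bool, what is visible of it) and "centre" ([column, row] as shares, 0 to 1, of the picture: columns of its width, rows of its height, amid what is visible of it).
The state is a dict: "clock": time; "joint_positions": joint angles; "qd": joint speeds; "joint_efforts": joint torques, N m; "tcp_pos": TCP position; "ee_rot": TCP orientation; "force": force on the tool from outside, world axes, zero at the start; "moment": the same for the moment, N m; "finger_gap": opening from 0.0 (shut) to 1.0 (fully open).
Only numpy, scipy, OpenCV 4.12 (cv2) and the standard library are available. Lean on these libraries where they do the work, as an engineer would, in place of code of your own. Each camera call takes 0.05 s, during which the arm holds its last target.

TASK

Pick up the pine slide by its upright rib, tilt it to match the slope of the glue-up board and press it gently but firmly flat against the board, inside the pencilled rectangle with its long side running up the slope. Finish still gripping it and pressing it flush, as one holds a glued part: do not let go. Leave the board's angle and the other wood pieces as they are.

Things in the scene. Friction and masses are not known exactly. Their poses are not given: they have to be found in the camera images.
- slide_mid (a point): The slide: loose pine plate 90 x 60 x 12 mm, flat on the bench at the start, with a rib 44 long x 18 wide x 40 mm tall standing on the middle of its top (the only piece with a rib). This point is its centre, 26 mm above its underside, inside the rib. x along the 90 mm side and the rib, y across the rib (the 18 mm to grip), z out of the plate along the rib. Same after a half turn about z.
- face (a point): Centre of the board's sloped top face and of the pencilled rectangle on it (120 mm up the slope x 90 mm across; thin flat lines). x points up the slope, y level across it, z is the normal out of the face. The plywood board is 170 mm up the slope x 160 mm wide x 15 mm thick, hinged at its low edge, which is nearer the robot, 24 mm above the bench. The face is smooth, with no ledge.
- face_top (a point): Middle of the high edge of the same sloped face, 80 mm up the slope from the face centre; same axes as the face.
- board (a joint): Slope of the board above level in rad, 0.18 to 0.36 at the start. The hinge is clamped: it slips only when pushed at the face with some 80 N or more.
- dowel_center (a point): Bystander: short upright pine dowel, 36 mm across, 30 mm tall; its centre. Leave alone.
- heart_mid (a point): Bystander: small pine heart, about 45 mm, 15 mm thick, lying flat; its centre. Leave alone.
- plaque_mid (a point): Bystander: half-round pine plate about 70 x 70 x 18 mm, lying flat, no rib; point half-way up near its middle. Leave alone.
- socket_mid (a point): Bystander: square pine block 55 x 55 x 25 mm with a 26 mm hole; its centre. Leave alone.
- slide: The same slide, with its origin at the middle of its underside, same axes; 60 to 130 g.
- stage: The glue-up stage: fixed plywood base 190 x 170 x 18 mm carrying the sloped board; its place and heading vary. Origin at the middle of its underside; x level, towards the board's high edge, z up. A thin steel quadrant and a black clamp knob stand beside each side edge of the board, 86 to 102 mm either side of the middle, up to 85 mm above the bench.
Things that resemble listed ones, but are neither listed nor needed, are in the scene too. What is shaped like the slide but blue is not meant.

How it is judged:
By the outcome, as a careful person would: the job done as asked, in the order asked, and still so for the second after the job is handed in, while the arm keeps its last pose, push and grip.
It also fails if it takes over 48 s, if anything falls off the work surface, if the arm or the gripper's body presses on something with over 40 N, if the wrist force passes 120 N, or if a joint passes its speed limit or range.

## Working session

There is one attempt and no reset: what is moved stays moved. The work goes in short steps, Python scripts to look and compute and a tool call to move; the robot and the scene stay as the last step left them, time stands still between calls to the robot, and variables do not carry over. Pictures are saved under pics/ and viewed, and the job is handed in when it is done.

Besides the shell and the picture viewer there is one more tool, called as name(argument=value, ...), one argument or row to a line, values as JSON. servo_tool: Moves the arm, as the interface text tells. Its arguments: {"type":"object","properties":{"motion":{"type":"array"},"fingers":{"type":"number"},"grip_force":{"type":"number"}},"required":["motion"]}

```bash
ls; mkdir -p pics; python3 - <<'E'
from cell import manip, viewer, nets
import cv2,numpy as np,pickle
print(manip.sense())
for n in ("side","top"):
    s=viewer.snapshot(n); cv2.imwrite(f"pics/{n}0.png",s["img"][:,:,::-1]); pickle.dump(s,open(f"{n}0.pkl","wb"))
    print(n,s["fx"],s["fy"],s["cx"],s["cy"],s.keys()); print(s["world_to_cam"])
    for k in ("slide","face","stage","board","slide_mid","face_top"):
        try: print(k,[(np.round(np.array(d["centre"])*[512,384],1),round(d["confidence"],2)) for d in nets.recognise(k,n)])
        except Exception as e: print(k,e)
print(manip.sense()["clock"])
E
```

```text
pics
{'clock': 0.0, 'joint_positions': array([-9.78867371e-01,  3.59414043e-01,  1.10399637e-02, -3.45096244e-04,
       -1.22413958e+00, -2.88131554e-01]), 'qd': array([-0.00011865, -0.00145346, -0.00024905, -0.00074039, -0.00107438,
        0.00233391]), 'joint_efforts': array([-1.22120608e-03, -5.82712984e+01,  2.93060410e+01,  6.99737281e+00,
        6.74759751e-03, -2.09636501e-04]), 'tcp_pos': array([ 0.20176865, -0.64363495,  0.24459781]), 'ee_rot': array([ 0.69956906, -0.69837266, -0.10680007,  0.10710977]), 'force': array([-0.13820952, -0.72889379,  0.32978739]), 'moment': array([ 0.04540774, -0.03744651, -0.00629065]), 'finger_gap': 1.0011631653592037}
side 364.7136177770852 364.7136177770852 254.67790216428617 185.86867463589743 dict_keys(['img', 'z_map', 'fx', 'fy', 'cx', 'cy', 'world_to_cam'])
[[ 0.99736733 -0.07178113  0.01028924 -0.62247592]
 [ 0.04291692  0.69867888  0.71414702 -0.11225431]
 [-0.05845115 -0.71182532  0.69992012 -0.76735217]
 [ 0.          0.          0.          1.        ]]
slide [(array([249.9, 157.7]), 0.84), (array([208.4, 135.4]), 0.84), (array([
[... 382 characters left out ...]
261.0554974911142 191.83496135902087 dict_keys(['img', 'z_map', 'fx', 'fy', 'cx', 'cy', 'world_to_cam'])
[[-0.00997807 -0.99987843 -0.01198155  0.04342451]
 [ 0.99736383 -0.01081279  0.07175284 -0.63045337]
 [-0.07187367 -0.01123401  0.99735048 -0.98746605]
 [ 0.          0.          0.          1.        ]]
slide [(array([141.7, 237.6]), 0.87), (array([196.1, 199.5]), 0.83), (array([132.3, 178.1]), 0.65), (array([198.4, 258.7]), 0.64)]
face [(array([374.2, 216.6]), 0.65)]
stage [(array([369.9, 218.3]), 0.6)]
board [(array([366.7, 216.1]), 0.83)]
slide_mid [(array([197.1, 196.3]), 0.9), (array([133.6, 176.3]), 0.86), (array([198.1, 257.9]), 0.72)]
face_top [(array([369.4, 219.7]), 0.94)]
0.7
```

View pics/side0.png

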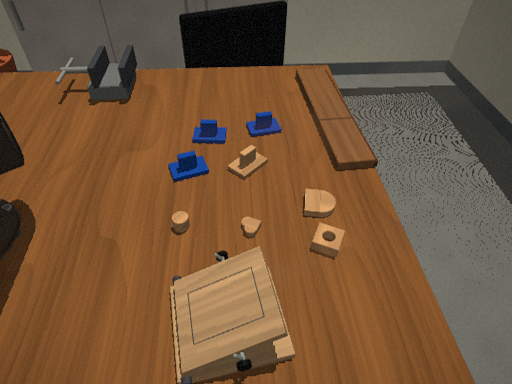

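View pics/top0.png

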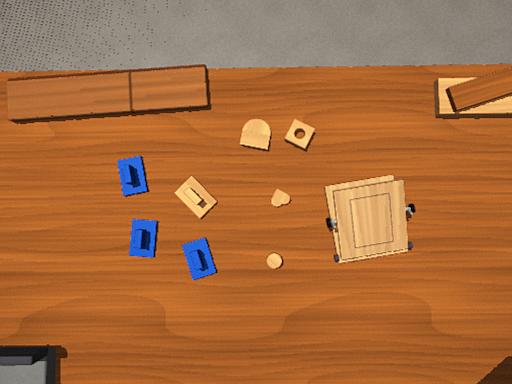

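The pine slide is at side (247,160) and top (197,197). The board is at side (228,312) and top (368,218), and the blue look-alikes are excluded. Next I measure both from the two views.

```bash
cat > h.py <<'E'
import numpy as np,cv2,pickle
def ray(s,uv):
    uv=np.atleast_2d(uv).astype(float)
    d=np.c_[(uv[:,0]-s["cx"])/s["fx"],-(uv[:,1]-s["cy"])/s["fy"],-np.ones(len(uv))]
    W=s["world_to_cam"];R=W[:3,:3];t=W[:3,3]
    return -R.T@t, d@R
def cloud(s):
    v,u=np.mgrid[:384,:512]; o,d=ray(s,np.c_[u.ravel(),v.ravel()])
    P=o+d*s["z_map"].ravel()[:,None]; P=P.reshape(384,512,3).copy(); P[s["z_map"]<=0]=np.nan
    return P
def proj(s,P):
    P=np.atleast_2d(P);c=P@s["world_to_cam"][:3,:3].T+s["world_to_cam"][:3,3]
    return np.c_[s["cx"]+s["fx"]*c[:,0]/-c[:,2], s["cy"]-s["fy"]*c[:,1]/-c[:,2]]
def onplane(s,uv,n,d0): # n.p=d0
    o,d=ray(s,uv); k=(d0-o@n)/(d@n); return o+d*k[:,None]
E
python3 - <<'E'
from h import *
for n,(c0,c1,r0,r1),(b0,b1,q0,q1) in (("side",(222,274,140,182),(200,255,285,330)),("top",(170,224,170,224),(355,388,197,243))):
    s=pickle.load(open(n+"0.pkl","rb"));P=cloud(s)
    A=P[q0:q1,b0:b1].reshape(-1,3);A=A[np.isfinite(A).all(1)];c=A.mean(0);U=np.linalg.svd(A-c)[2][2] if len(A)<5000 else np.linalg.eigh(np.cov((A-c).T))[1][:,0]
    U*=np.sign(U[2]);print(n,"plane n",U,"c",c,"resid",np.std((A-c)@U),"slope",np.arccos(U[2]),"heading",np.arctan2(-U[1],-U[0]))
    B=P[r0:r1,c0:c1];z=B[...,2];print("bench z",np.nanmedian(z), "hist",np.histogram(z[np.isfinite(z)],bins=np.arange(-.02,.08,.004)))
    M=cv2.resize(s["img"][r0:r1,c0:c1],None,fx=11,fy=11,interpolation=2);cv2.imwrite(f"pics/{n}_sl.png",M[:,:,::-1])
    y0,y1,x0,x1=(240,384,160,300) if n=="side" else (165,270,315,420)
    M=cv2.resize(s["img"][y0:y1,x0:x1],None,fx=4.1,fy=4.1,interpolation=2);cv2.imwrite(f"pics/{n}_bd.png",M[:,:,::-1])
a=[cv2.resize(cv2.imread(f"pics/{n}_{k}.png"),(400,300)) for n in("side","top") for k in("sl","bd")]
cv2.imwrite("pics/m0.png",np.vstack([np.hstack(a[:2]),np.hstack(a[2:])]))
E
```

```text
side plane n [-0.34658767 -0.0574078   0.93625922] c [ 0.56186734 -0.22578424  0.07058232] resid 0.000947690381780457 slope 0.3589698497866221 heading 0.1641468343577182
bench z 0.0025691483391478975 hist (array([   0,    0,    0,    0,   66, 1347,   92,   64,  339,   20,   24,
         17,   18,   25,   20,   23,   20,   22,   77,    2,    0,    0,
          0,    0]), array([-0.02 , -0.016, -0.012, -0.008, -0.004,  0.   ,  0.004,  0.008,
        0.012,  0.016,  0.02 ,  0.024,  0.028,  0.032,  0.036,  0.04 ,
        0.044,  0.048,  0.052,  0.056,  0.06 ,  0.064,  0.068,  0.072,
        0.076]))
top plane n [-0.3468517  -0.05661523  0.93620971] c [ 0.56063028 -0.21674122  0.06741901] resid 0.0015908502749988208 slope 0.3591107729365747 heading 0.16179919902654935
bench z -5.134612315393916e-05 hist (array([   0,    0,    0,  135, 1340,  543,   52,  468,  197,    6,    9,
          4,    0,    1,    4,    2,   15,   97,   30,    0,    0,    0,
          0,    0]), array([-0.02 , -0.016, -0.012, -0.008, -0.004,  0.   ,  0.004,  0.008,
        0.012,  0.016,  0.02 ,  0.024,  0.028,  0.032,  0.036,  0.04 ,
        0.044,  0.048,  0.052,  0.056,  0.06 ,  0.064,  0.068,  0.072,
        0.076]))
```

View pics/m0.png

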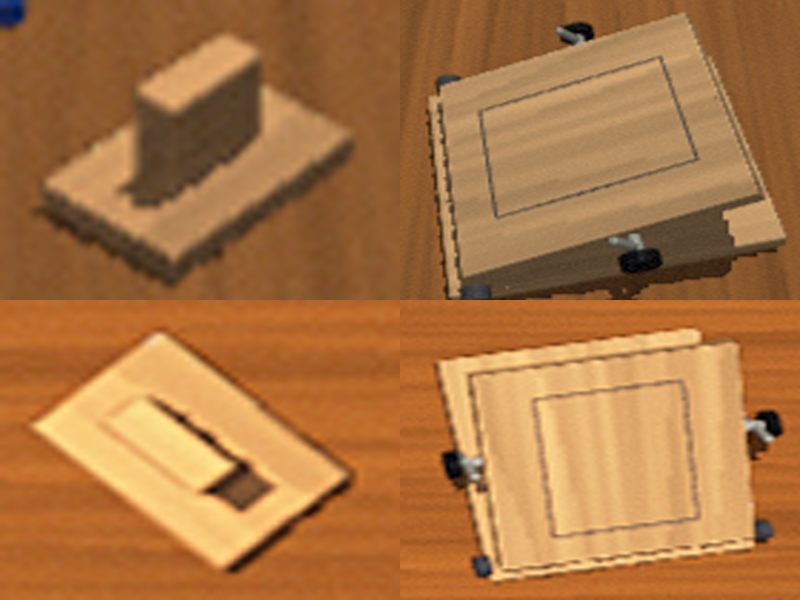

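```bash
python3 - <<'E'
from h import *
S={n:pickle.load(open(n+"0.pkl","rb")) for n in("side","top")}
cor={"side":np.array([[80,110],[262,57],[297,159],[97,217]])/[400/140,300/144]+[160,240],
"top":np.array([[132,99],[283,80],[298,217],[154,236]])/[400/105,300/105]+[315,165]}
zb={"side":.0025,"top":0.}
# plane per-camera
n=np.array([-.3467,-.057,.9363]);n/=np.linalg.norm(n)
for k,c in (("side",[0.56186734,-0.22578424,0.07058232]),("top",[0.56063028,-0.21674122,0.06741901])):
    Q=onplane(S[k],cor[k],n,n@np.array(c)); print(k,"rect\n",Q.round(4),"centre",Q.mean(0), "sides",np.linalg.norm(Q-np.roll(Q,-1,0),axis=1))
    for i in range(4):
        e=Q[(i+1)%4]-Q[i];print("  dir",np.degrees(np.arctan2(e[1],e[0])))
# triangulate corners; corner order: match nearest
Qs=onplane(S["side"],cor["side"],n,n@np.array([0.562,-.2245,.0695]));Qt=onplane(S["top"],cor["top"],n,n@np.array([0.562,-.2245,.0695]))
T=[]
for i in range(4):
    j=np.argmin(np.linalg.norm(Qt-Qs[i],axis=1));A=np.zeros((3,3));b=np.zeros(3)
    for k,uv in(("side",cor["side"][i]),("top",cor["top"][j])):
        o,d=ray(S[k],uv);d=d[0]/np.linalg.norm(d[0]);M=np.eye(3)-np.outer(d,d);A+=M;b+=M@o
    T.append(np.linalg.solve(A,b))
T=np.array(T);print("tri",T.round(4),T.mean(0),np.linalg.norm(T-np.roll(T,-1,0),axis=1))
c=T.mean(0);U=np.linalg.svd(T-c)[2][2];print("tri n",U*np.sign(U[2]))
# slide
for k,(c0,c1,r0,r1) in(("side",(222,274,140,182)),("top",(170,224,170,224))):
    P=cloud(S[k])[r0:r1,c0:c1];img=S[k]["img"][r0:r1,c0:c1].astype(int)
    z=P[...,2]-zb[k]
    m=(z>.007)&(z<.02);pl=P[m];print(k,"plate n",len(pl),"z",np.median(pl[:,2]))
    r=cv2.minAreaRect((P[(z>.007)][:,:2]*1000).astype(np.float32));print(" rect",r)
    m=(z>.046);rb=P[m];print(" rib z",np.median(rb[:,2]),cv2.minAreaRect((rb[:,:2]*1000).astype(np.float32)),rb.mean(0))
# plate corners from mosaic
side=np.array([[42,187],[170,268],[352,140],[258,85]])/[400/52,300/42]+[222,140]
top=np.array([[33,127],[157,32],[350,180],[228,268]])/[400/54,300/54]+[170,170]
for k,uv,h in(("side",side[:3],.012),("top",top,.012)):
    Q=onplane(S[k],uv,np.array([0,0,1.]),h);print(k,Q.round(4),"mean",Q.mean(0))
    for i in range(len(Q)-1):
        e=Q[i+1]-Q[i];print("  ",np.linalg.norm(e),np.degrees(np.arctan2(e[1],e[0])))
print("side centre",(onplane(S["side"],side[[0,2]],np.array([0,0,1.]),.012)).mean(0))
E
```

```text
side rect
 [[ 0.4946 -0.184   0.0482]
 [ 0.6061 -0.1674  0.0905]
 [ 0.6191 -0.2554  0.09  ]
 [ 0.509  -0.2732  0.0481]] centre [ 0.55717586 -0.22000515  0.06919694] sides [0.12034057 0.0889087  0.11910872 0.09033544]
  dir 8.469235637470995
  dir -81.59396615979986
  dir -170.8000869718631
  dir 99.14528541673455
top rect
 [[ 0.6063 -0.1647  0.0875]
 [ 0.6204 -0.2548  0.0872]
 [ 0.5102 -0.2729  0.0453]
 [ 0.4955 -0.1839  0.0453]] centre [ 0.55807475 -0.21907968  0.06633037] sides [0.09125847 0.11935437 0.09021831 0.12011909]
  dir -81.06973405274981
  dir -170.69883389181723
  dir 99.37797241557256
  dir 9.830009489623404
tri [[ 0.495  -0.1835  0.0474]
 [ 0.6063 -0.1649  0.0866]
 [ 0.6198 -0.2545  0.0882]
 [ 0.5095 -0.2726  0.0467]] [ 0.55765072 -0.21887121  0.06722317] [0.11939452 0.09068054 0.11919311 0.0902302 ]
tri n [-0.33501618 -0.04719899  0.94102944]
side plate n 422 z 0.013842310477004849
 rect ((589.5682373046875, 226.6531982421875), (90.92584228515625, 143.55313110351562), 45.51157760620117)
 rib z 0.053455147374612155 ((618.7469482421875, 197.52711486816406), (44.04008102
[... 204 characters left out ...]
, 44.724185943603516)
 rib z 0.050803778984692016 ((621.833251953125, 197.896240234375), (42.722591400146484, 18.064685821533203), 44.531341552734375) [0.62208536 0.19778433 0.05067996]
side [[0.5682 0.1849 0.012 ]
 [0.6081 0.1404 0.012 ]
 [0.6726 0.2044 0.012 ]] mean [0.61630419 0.17653319 0.012     ]
   0.05979027118195855 -48.12918430702996
   0.09091901949357702 44.76036190951025
top [[0.6314 0.2505 0.012 ]
 [0.6734 0.2093 0.012 ]
 [0.6068 0.1449 0.012 ]
 [0.5683 0.1855 0.012 ]] mean [0.61997831 0.19755697 0.012     ]
   0.05882916361820636 -44.54801205466207
   0.0925780463250841 -135.98569477040525
   0.05588380789908811 133.48737432819732
side centre [0.62041262 0.19462367 0.012     ]
```

```bash
cat > g.py <<'E'
from h import *
from scipy.spatial.transform import Rotation as Ro
def pose(s):
    q=s["ee_rot"];return np.array(s["tcp_pos"]),Ro.from_quat([q[1],q[2],q[3],q[0]])
def tool(xdir,zslide,flip):  # slide x, slide normal -> tool frame: y=-normal, z=±slide y
    n=zslide/np.linalg.norm(zslide); x=xdir-n*(xdir@n);x/=np.linalg.norm(x);ys=np.cross(n,x)
    z=ys*flip;y=-n;return Ro.from_matrix(np.c_[np.cross(y,z),y,z])
def delta(s,p,R):
    p0,R0=pose(s);return (R0.inv().apply(np.asarray(p)-p0)*100).round(2),np.degrees((R0.inv()*R).as_rotvec()).round(2)
hd=lambda a:np.array([np.cos(np.radians(a)),np.sin(np.radians(a)),0])
up=np.array([0,0,1.])
SL=np.array([.6205,.197,0]);SH=44.5
FC=np.array([.5578,-.2193,.0672]);FH=9.3;TH=.359
FN=np.array([-np.sin(TH)*hd(FH)[0],-np.sin(TH)*hd(FH)[1],np.cos(TH)]);FX=np.array([*(np.cos(TH)*hd(FH)[:2]),np.sin(TH)])
E
python3 - <<'E'
from g import *
from cell import manip
s=manip.sense();p,R=pose(s);print(p,R.as_matrix().round(3))
for f in(1,-1):
    G=tool(hd(SH),up,f)
    for a in(0,):
        print(f,delta(s,[*SL[:2],.2],G), "place",delta(s,FC+FN*.15,tool(FX,FN,f)))
    # j6 change: yaw tool z relative to j1
    for nm,T,pp in(("g",G,SL),("p",tool(FX,FN,f),FC)):
        z=T.as_matrix()[:,2];z0=R.as_matrix()[:,2]
        print(nm,"yaw rel",np.degrees((np.arctan2(z[1],z[0])-np.arctan2(z0[1],z0[0]))-(np.arctan2(pp[1],pp[0])+.979))%360)
E
```

```text
[ 0.20188513 -0.64406989  0.24560044] [[ 0.954  0.    -0.299]
 [ 0.299 -0.     0.954]
 [ 0.    -1.    -0.   ]]
1 (array([65.11,  4.56, 67.73]), array([  0.  , -27.09,  -0.  ])) place (array([41.45,  3.8 , 30.63]), array([ -1.45,   8.02, -20.53]))
g yaw rel 313.38650668862203
p yaw rel 317.26276966703875
-1 (array([65.11,  4.56, 67.73]), array([  0.  , 152.91,   0.  ])) place (array([41.45,  3.8 , 30.63]), array([ -30.71, -169.25,    2.17]))
g yaw rel 133.38650668862203
p yaw rel 137.26276966703875
```

servo_tool(
  motion=[
    {"dx":5,"dz":0.8},
    {"dx":10,"dz":1.9,"wy":-2},
    {"dx":15,"dz":3,"wy":-4},
    {"dx":20,"dz":4.5,"wy":-5},
    {"dx":25,"dz":6.5,"wy":-7},
  ],
  fingers=5,
  grip_force=35,
)

```text
schema error: expected keys dx, dy, dz, wx, wy, wz
```

```bash
cat > nx.py <<'E'
from g import *
from cell import manip
s=manip.sense();print(s["clock"],s["joint_positions"].round(2),s["tcp_pos"].round(4))
import sys
E
python3 - <<'E'
from nx import *
G=tool(hd(SH),up,1);print(delta(s,[*SL[:2],.2],G))
print(delta(s,[.55,-.36,.24],G),delta(s,[.65,-.05,.22],G))
E
```

```text
0.7 [-0.98  0.36  0.01  0.   -1.22 -0.29] [ 0.2019 -0.6441  0.2456]
(array([65.11,  4.56, 67.73]), array([  0.  , -27.09,  -0.  ]))
(array([41.72,  0.56, 16.69]), array([  0.  , -27.09,  -0.  ])) (array([60.53,  2.56, 43.28]), array([  0.  , -27.09,  -0.  ]))
```

servo_tool(
  motion=[
    {"dx":5,"dy":0,"dz":0.8,"wx":0,"wy":0,"wz":0},
    {"dx":10,"dy":0,"dz":1.9,"wx":0,"wy":-2,"wz":0},
    {"dx":15,"dy":0,"dz":3,"wx":0,"wy":-4,"wz":0},
    {"dx":20,"dy":0,"dz":4.5,"wx":0,"wy":-5,"wz":0},
    {"dx":25,"dy":0,"dz":6.5,"wx":0,"wy":-7,"wz":0},
  ],
  fingers=5,
  grip_force=35,
)

```text
clock: 1.32
tcp_pos: [0.4224, -0.5064, 0.2456]
ee_rot: [-0.691, 0.691, 0.15, -0.15]
force: [0.2, -0.8, 0.1]
finger_gap: 0.58
```

```bash
python3 - <<'E'
from nx import *
G=tool(hd(SH),up,1)
print(delta(s,[.57,-.30,.24],G),delta(s,[.65,-.05,.22],G))
E
```

```text
1.325 [-0.58  0.33 -0.03  0.   -1.21 -0.56] [ 0.4224 -0.5064  0.2456]
(array([21.98,  0.55, 12.68]), array([ 1.000e-02, -2.005e+01, -0.000e+00])) (array([39.61,  2.55, 32.12]), array([ 1.000e-02, -2.005e+01, -0.000e+00]))
```

servo_tool(
  motion=[
    {"dx":4.4,"dy":0,"dz":2.4,"wx":0,"wy":-2,"wz":0},
    {"dx":8.8,"dy":0,"dz":5,"wx":0,"wy":-4,"wz":0},
    {"dx":13.2,"dy":0,"dz":7.5,"wx":0,"wy":-6,"wz":0},
    {"dx":17.6,"dy":0,"dz":10,"wx":0,"wy":-8,"wz":0},
    {"dx":22,"dy":0.5,"dz":12.7,"wx":0,"wy":-10,"wz":0},
  ],
)

```text
clock: 1.95
tcp_pos: [0.57, -0.2994, 0.2411]
ee_rot: [-0.675, 0.676, 0.21, -0.209]
force: [0.1, 0.3, -0.8]
finger_gap: 0.573
```

```bash
python3 - <<'E'
from nx import *
G=tool(hd(SH),up,1)
print(delta(s,[.645,-.03,.22],G),delta(s,[*SL[:2],.15],G))
E
```

```text
1.95 [-0.18  0.31 -0.07  0.   -1.19 -0.79] [ 0.57   -0.2994  0.2411]
(array([21.43,  2.11, 17.96]), array([  0.06, -10.03,   0.04])) (array([32.26,  9.1 , 38.07]), array([  0.06, -10.03,   0.04]))
```

servo_tool(
  motion=[
    {"dx":4.3,"dy":0.2,"dz":3.6,"wx":0,"wy":-2,"wz":0},
    {"dx":8.6,"dy":0.6,"dz":7.2,"wx":0,"wy":-4,"wz":0},
    {"dx":12.9,"dy":1,"dz":10.8,"wx":0,"wy":-6,"wz":0},
    {"dx":17.2,"dy":1.5,"dz":14.4,"wx":0,"wy":-8,"wz":0},
    {"dx":21.4,"dy":2,"dz":18,"wx":0,"wy":-10,"wz":0},
  ],
)

```text
clock: 2.58
tcp_pos: [0.6441, -0.0294, 0.2207]
ee_rot: [-0.654, 0.655, 0.268, -0.267]
force: [1.1, -0.6, -0.2]
finger_gap: 0.576
```

```bash
python3 - <<'E'
from nx import *
G=tool(hd(SH),up,1)
print(delta(s,[*SL[:2],.15],G))
E
```

```text
2.575 [ 0.26  0.33 -0.1   0.   -1.15 -1.05] [ 0.6441 -0.0294  0.2207]
(array([14.17,  7.07, 17.81]), array([ 0.02, -0.02,  0.03]))
```

servo_tool(
  motion=[
    {"dx":3.5,"dy":1.5,"dz":4.4,"wx":0,"wy":0,"wz":0},
    {"dx":7.1,"dy":3,"dz":8.9,"wx":0,"wy":0,"wz":0},
    {"dx":10.6,"dy":4.5,"dz":13.3,"wx":0,"wy":0,"wz":0},
    {"dx":14.2,"dy":6,"dz":17.8,"wx":0,"wy":0,"wz":0},
    {"dx":14.2,"dy":7.1,"dz":17.8,"wx":0,"wy":0,"wz":0},
  ],
)

```text
clock: 3.2
tcp_pos: [0.6201, 0.1991, 0.1488]
ee_rot: [0.654, -0.654, -0.269, 0.269]
force: [0.5, -0.4, -0.1]
finger_gap: 0.573
```

```bash
python3 - <<'E'
from nx import *
from cell import viewer
G=tool(hd(SH),up,1)
ims=[]
for n in("side","top"):
    S=viewer.snapshot(n);ims.append(S["img"]);pickle.dump(S,open(n+"1.pkl","wb"))
cv2.imwrite("pics/a1.png",np.hstack([cv2.resize(ims[0][90:210,170:330],(400,300)),cv2.resize(ims[1][130:250,120:280],(400,300))])[:,:,::-1])
print(delta(s,[*SL[:2],.037],G))
E
```

```text
3.2 [ 0.61  0.39 -0.17 -0.   -1.01 -1.4 ] [0.6201 0.1991 0.1488]
(array([-0.11, 11.18, -0.18]), array([-0.01,  0.16,  0.01]))
```

View pics/a1.png

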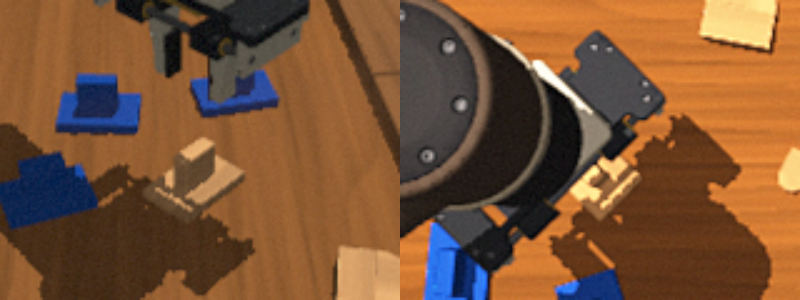

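The gripper stands above the pine slide (side crop around (195,175)) with its jaws across the rib. I descend now.

servo_tool(
  motion=[
    {"dx":-0.1,"dy":3.5,"dz":-0.2,"wx":0,"wy":0.2,"wz":0},
    {"dx":-0.1,"dy":6.5,"dz":-0.2,"wx":0,"wy":0.2,"wz":0},
    {"dx":-0.1,"dy":9,"dz":-0.2,"wx":0,"wy":0.2,"wz":0},
    {"dx":-0.1,"dy":10.5,"dz":-0.2,"wx":0,"wy":0.2,"wz":0},
    {"dx":-0.1,"dy":11.2,"dz":-0.2,"wx":0,"wy":0.2,"wz":0},
  ],
)

```text
clock: 3.92
tcp_pos: [0.6216, 0.1923, 0.0373]
ee_rot: [-0.655, 0.655, 0.266, -0.266]
force: [0.2, -0.3, 1.0]
finger_gap: 0.57
```

```bash
python3 - <<'E'
from nx import *
from cell import viewer
G=tool(hd(SH),up,1)
S=viewer.snapshot("side");im=S["img"]
cv2.imwrite("pics/a2.png",cv2.resize(im[90:210,170:330],(800,600),interpolation=2)[:,:,::-1])
print(delta(s,[*SL[:2],.037],G),s["force"])
E
```

```text
3.925 [ 0.6   0.51 -0.27  0.   -0.79 -1.4 ] [0.6216 0.1923 0.0373]
(array([0.25, 0.03, 0.41]), array([ 0.01, -0.35, -0.02])) [ 0.21564884 -0.27119215  0.98668987]
```

View pics/a2.png

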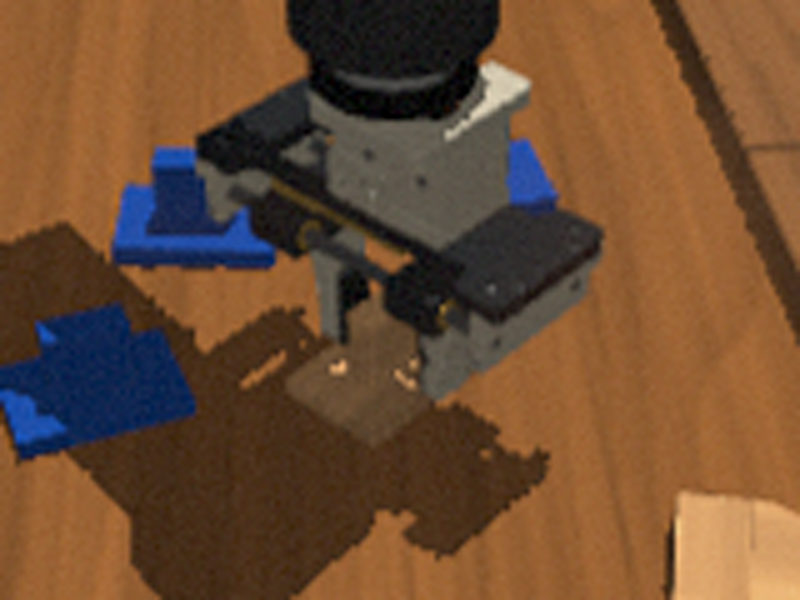

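The fingers straddle the rib (side crop around (375,330)). There is a residual offset of a few mm from motion lag. I correct it, then close.

servo_tool(
  motion=[
    {"dx":0.2,"dy":0,"dz":0.4,"wx":0,"wy":-0.3,"wz":0},
    {"dx":0.2,"dy":0,"dz":0.4,"wx":0,"wy":-0.3,"wz":0},
    {"dx":0.2,"dy":0,"dz":0.4,"wx":0,"wy":-0.3,"wz":0},
  ],
)

```text
clock: 4.35
tcp_pos: [0.6202, 0.1978, 0.0383]
ee_rot: [0.654, -0.654, -0.268, 0.268]
force: [-0.0, 0.1, 0.3]
finger_gap: 0.57
```

```bash
python3 - <<'E'
from nx import *
G=tool(hd(SH),up,1)
print(delta(s,[*SL[:2],.037],G),s["force"])
E
```

```text
4.35 [ 0.61  0.51 -0.27  0.   -0.79 -1.4 ] [0.6202 0.1978 0.0383]
(array([-0.03,  0.13, -0.08]), array([0.01, 0.03, 0.06])) [-0.02137211  0.13263099  0.32430456]
```

servo_tool(
  motion=[
    {"dx":0,"dy":0.1,"dz":0,"wx":0,"wy":0,"wz":0},
    {"dx":0,"dy":0.1,"dz":0,"wx":0,"wy":0,"wz":0},
    {"dx":0,"dy":0.1,"dz":0,"wx":0,"wy":0,"wz":0},
    {"dx":0,"dy":0.1,"dz":0,"wx":0,"wy":0,"wz":0},
    {"dx":0,"dy":0.1,"dz":0,"wx":0,"wy":0,"wz":0},
  ],
  fingers=0,
  grip_force=40,
)

```text
clock: 4.97
tcp_pos: [0.6199, 0.1974, 0.0365]
ee_rot: [0.654, -0.654, -0.268, 0.268]
force: [-0.3, 1.2, -0.4]
finger_gap: 0.201
```

servo_tool(
  motion=[
    {"dx":0,"dy":0,"dz":0,"wx":0,"wy":0,"wz":0},
    {"dx":0,"dy":0,"dz":0,"wx":0,"wy":0,"wz":0},
    {"dx":0,"dy":0,"dz":0,"wx":0,"wy":0,"wz":0},
  ],
)

```text
clock: 5.35
tcp_pos: [0.6199, 0.1974, 0.0365]
ee_rot: [0.654, -0.654, -0.268, 0.268]
force: [-0.1, 0.9, -0.4]
finger_gap: 0.203
```

```bash
python3 - <<'E'
from nx import *
print(s)
E
```

```text
5.35 [ 0.61  0.51 -0.28 -0.   -0.78 -1.4 ] [0.6199 0.1974 0.0365]
{'clock': 5.35, 'joint_positions': array([ 6.07520419e-01,  5.10786467e-01, -2.75297969e-01, -7.48526990e-05,
       -7.84796341e-01, -1.40151749e+00]), 'qd': array([ 0.00053219, -0.0004691 ,  0.0002681 ,  0.00062148,  0.00137384,
       -0.0005388 ]), 'joint_efforts': array([-4.11829110e-01, -6.21829677e+01,  2.20512164e+01,  5.42900428e+00,
       -2.73011181e-03,  2.23775576e-03]), 'tcp_pos': array([0.61989019, 0.19739336, 0.03652122]), 'ee_rot': array([ 0.65445772, -0.65443419, -0.26773626,  0.26780268]), 'force': array([-0.13485656,  0.9055007 , -0.36120733]), 'moment': array([ 0.14646586,  0.20829896, -0.00307509]), 'finger_gap': 0.20319084469765175}
```

servo_tool(
  motion=[
    {"dx":0,"dy":-2,"dz":0,"wx":0,"wy":0,"wz":0},
    {"dx":0,"dy":-5,"dz":0,"wx":0,"wy":0,"wz":0},
    {"dx":0,"dy":-9,"dz":0,"wx":0,"wy":0,"wz":0},
    {"dx":0,"dy":-13,"dz":0,"wx":0,"wy":0,"wz":0},
    {"dx":0,"dy":-16,"dz":0,"wx":0,"wy":0,"wz":0},
  ],
)

```text
clock: 5.98
tcp_pos: [0.6201, 0.1974, 0.1984]
ee_rot: [0.654, -0.654, -0.268, 0.267]
force: [0.4, 0.4, -2.2]
finger_gap: 0.203
```

```bash
python3 - <<'E'
from nx import *
F=tool(FX,FN,1);print(s["force"],s["finger_gap"])
print("full",delta(s,FC+FN*.15,F));print("mid",delta(s,[.62,-.03,.21],tool(hd(27),up,1)))
E
```

```text
5.975 [ 0.61  0.35 -0.11  0.   -1.11 -1.4 ] [0.6201 0.1974 0.1984]
[ 0.40794893  0.36558882 -2.24821625] 0.2031829363637143
full (array([-37.96,  -0.96, -22.31]), array([ -6.32,  34.82, -19.84]))
mid (array([-15.95,  -1.17, -16.21]), array([1.000e-02, 1.751e+01, 7.000e-02]))
```

servo_tool(
  motion=[
    {"dx":-2,"dy":-0.5,"dz":-2,"wx":0,"wy":2,"wz":0},
    {"dx":-5,"dy":-1,"dz":-5.1,"wx":0,"wy":5,"wz":0},
    {"dx":-8.5,"dy":-1.2,"dz":-8.7,"wx":0,"wy":9,"wz":0},
    {"dx":-12.3,"dy":-1.2,"dz":-12.5,"wx":0,"wy":13,"wz":0},
    {"dx":-16,"dy":-1.2,"dz":-16.2,"wx":0,"wy":17.5,"wz":0},
  ],
)

```text
clock: 6.6
tcp_pos: [0.6191, -0.0319, 0.2085]
ee_rot: [0.688, -0.688, -0.164, 0.164]
force: [0.6, -0.0, -1.2]
finger_gap: 0.203
```

```bash
python3 - <<'E'
from nx import *
F=tool(FX,FN,1);print(s["force"],s["finger_gap"])
print("full",delta(s,FC+FN*.13,F),FC+FN*.13)
E
```

```text
6.6 [ 0.26  0.29 -0.17 -0.   -1.11 -1.36] [ 0.6191 -0.0319  0.2085]
[ 0.56992661 -0.04127133 -1.23417864] 0.20292866138954857
full (array([-18.29,   1.96, -12.56]), array([ -3.16,  17.39, -20.41])) [ 0.51272639 -0.22668109  0.18891232]
```

servo_tool(
  motion=[
    {"dx":-3,"dy":0,"dz":-2,"wx":-0.5,"wy":3,"wz":-3.5},
    {"dx":-7,"dy":0,"dz":-4.8,"wx":-1.2,"wy":7,"wz":-8},
    {"dx":-11,"dy":0.5,"dz":-7.6,"wx":-1.9,"wy":10.5,"wz":-12.3},
    {"dx":-15,"dy":1.2,"dz":-10.4,"wx":-2.6,"wy":14.3,"wz":-16.8},
    {"dx":-18.3,"dy":2,"dz":-12.6,"wx":-3.2,"wy":17.4,"wz":-20.4},
  ],
)

```text
clock: 7.22
tcp_pos: [0.512, -0.227, 0.1886]
ee_rot: [0.703, -0.683, -0.183, -0.07]
force: [0.1, -0.3, -1.9]
finger_gap: 0.203
```

servo_tool(
  motion=[
    {"dx":0,"dy":0,"dz":0,"wx":0,"wy":0,"wz":0},
    {"dx":0,"dy":0,"dz":0,"wx":0,"wy":0,"wz":0},
  ],
)

```text
clock: 7.48
tcp_pos: [0.5137, -0.226, 0.1889]
ee_rot: [0.703, -0.683, -0.183, -0.069]
force: [-0.0, -0.1, -0.5]
finger_gap: 0.203
```

```bash
python3 - <<'E'
from nx import *
from cell import viewer
F=tool(FX,FN,1);print(s["force"],s["finger_gap"])
print("to pre",delta(s,FC+FN*.06,F),"to final",delta(s,FC+FN*.0365,F))
ims=[]
for n in("side","top"):
    S=viewer.snapshot(n);ims.append(S["img"]);pickle.dump(S,open(n+"2.pkl","wb"))
cv2.imwrite("pics/b1.png",np.hstack([cv2.resize(ims[0][184:384,100:367],(400,300)),cv2.resize(ims[1][130:280,280:480],(400,300))])[:,:,::-1])
E
```

```text
7.475 [-0.14  0.07 -0.49 -0.17 -0.67 -1.15] [ 0.5137 -0.226   0.1889]
[-0.00345009 -0.06932708 -0.48583524] 0.20298968359479558
to pre (array([-0.1 ,  6.96, -0.05]), array([0.03, 0.1 , 0.  ])) to final (array([-0.1 ,  9.31, -0.05]), array([0.03, 0.1 , 0.  ]))
```

View pics/b1.png

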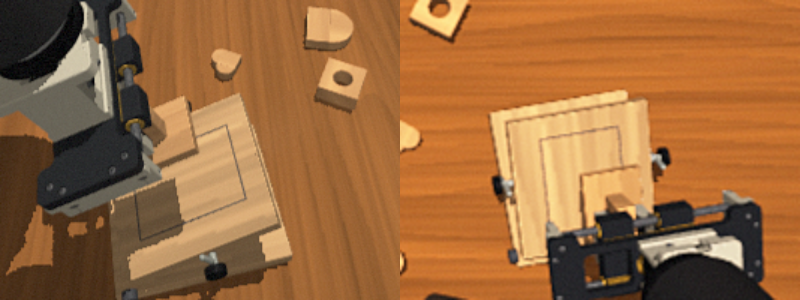

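The slide is tilted like the board and hovers above it (side crop around (175,130)). I go to about 23 mm off the face.

servo_tool(
  motion=[
    {"dx":-0.1,"dy":1.5,"dz":0,"wx":0,"wy":0,"wz":0},
    {"dx":-0.1,"dy":3.2,"dz":0,"wx":0,"wy":0,"wz":0},
    {"dx":-0.1,"dy":5,"dz":0,"wx":0,"wy":0,"wz":0},
    {"dx":-0.1,"dy":6.2,"dz":0,"wx":0,"wy":0,"wz":0},
    {"dx":-0.1,"dy":7,"dz":0,"wx":0,"wy":0,"wz":0},
  ],
)

```text
clock: 8.2
tcp_pos: [0.537, -0.2217, 0.1213]
ee_rot: [0.704, -0.683, -0.183, -0.068]
force: [0.0, -0.2, -0.2]
finger_gap: 0.203
```

servo_tool(
  motion=[
    {"dx":0,"dy":0,"dz":0,"wx":0,"wy":0,"wz":0},
    {"dx":0,"dy":0,"dz":0,"wx":0,"wy":0,"wz":0},
  ],
)

```text
clock: 8.45
tcp_pos: [0.5371, -0.222, 0.1231]
ee_rot: [0.703, -0.683, -0.183, -0.069]
force: [0.5, 0.7, -1.0]
finger_gap: 0.203
```

```bash
python3 - <<'E'
from nx import *
from cell import viewer
F=tool(FX,FN,1);print(s["force"],s["moment"],s["finger_gap"])
print("to final",delta(s,FC+FN*.0365,F))
for n,b,zb in(("side",(0,384,0,512),.0025),("top",(0,384,0,512),0)):
    S=viewer.snapshot(n);pickle.dump(S,open(n+"3.pkl","wb"))
    P=cloud(S);P=P-np.array([0,0,zb]);q=(P-FC)
    h=q@FN;a=q@FX;c=q@np.cross(FN,FX)
    m=(h>.02)&(h<.05)&(abs(a)<.06)&(abs(c)<.045)
    img=S["img"].astype(int);m&=(img[...,0]-img[...,2]>35)
    print(n,m.sum(),"h",np.percentile(h[m],[5,25,50,75,95]),"a",np.percentile(a[m],[1,99]),"c",np.percentile(c[m],[1,99]))
    A=P[m];cc=np.median(A,0)
    for _ in range(3):
        U=np.linalg.svd(A-A.mean(0),full_matrices=False)[2][2];U*=np.sign(U[2]);r=abs((A-A.mean(0))@U);A=A[r<max(.0015,1.5*r.std())]
    print("  n",U,"vs",FN,len(A))
    im=S["img"];c0=proj(S,[FC])[0].astype(int)
    cv2.imwrite(f"pics/c_{n}.png",cv2.resize(im[max(0,c0[1]-75):c0[1]+75,c0[0]-100:c0[0]+100],(400,300),interpolation=2)[:,:,::-1])
cv2.imwrite("pics/c1.png",np.hstack([cv2.imread("pics/c_side.png"),cv2.imread("pics/c_top.png")]))
E
```

```text
8.45 [-0.13  0.19 -0.52 -0.2  -0.53 -1.12] [ 0.5371 -0.222   0.1231]
[ 0.45252891  0.69273157 -0.99460056] [-0.21371483  1.31462467 -0.02605408] 0.202699981614662
to final (array([-0.01,  2.32, -0.07]), array([0.02, 0.12, 0.03]))
side 901 h [0.02626716 0.03292336 0.03375582 0.03444204 0.04134457] a [0.00673844 0.04620533] c [-0.03078076  0.02846334]
  n [-0.32832954 -0.06693022  0.94218897] vs [-0.34672007 -0.05677759  0.93624863] 619
top 524 h [0.02584304 0.03177324 0.03305752 0.03431898 0.04168008] a [-0.02099851  0.04956712] c [-0.02985115  0.02949335]
  n [-0.34268921 -0.04850297  0.93819591] vs [-0.34672007 -0.05677759  0.93624863] 295
```

View pics/c1.png

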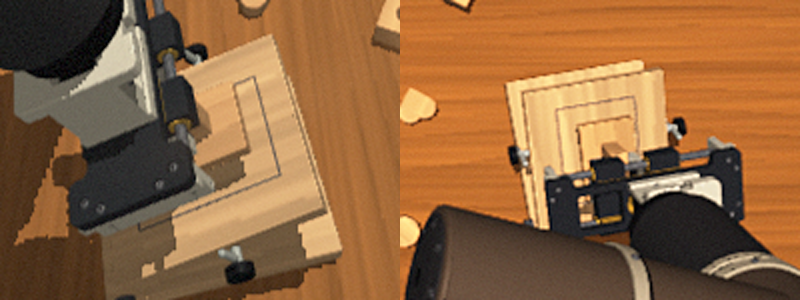

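The slide hovers over the pencilled rectangle and is centred to about 2 mm. I approach contact in small steps.

servo_tool(
  motion=[
    {"dx":-0.1,"dy":0.5,"dz":0,"wx":0,"wy":0.1,"wz":0},
    {"dx":-0.1,"dy":1,"dz":0,"wx":0,"wy":0.1,"wz":0},
    {"dx":-0.1,"dy":1.5,"dz":0,"wx":0,"wy":0.1,"wz":0},
    {"dx":-0.1,"dy":1.8,"dz":0,"wx":0,"wy":0.1,"wz":0},
    {"dx":-0.1,"dy":1.8,"dz":0,"wx":0,"wy":0.1,"wz":0},
  ],
)

```text
clock: 9.18
tcp_pos: [0.5422, -0.2209, 0.105]
ee_rot: [0.704, -0.683, -0.182, -0.069]
force: [0.6, 0.3, -0.6]
finger_gap: 0.203
```

servo_tool(
  motion=[
    {"dx":0,"dy":0.1,"dz":0,"wx":0,"wy":0,"wz":0},
    {"dx":0,"dy":0.2,"dz":0,"wx":0,"wy":0,"wz":0},
    {"dx":0,"dy":0.2,"dz":0,"wx":0,"wy":0,"wz":0},
  ],
)

```text
clock: 9.55
tcp_pos: [0.5429, -0.2209, 0.1036]
ee_rot: [0.704, -0.683, -0.182, -0.069]
force: [0.8, -0.0, -1.6]
finger_gap: 0.203
```

servo_tool(
  motion=[
    {"dx":0,"dy":0.1,"dz":0,"wx":0,"wy":0,"wz":0},
    {"dx":0,"dy":0.1,"dz":0,"wx":0,"wy":0,"wz":0},
  ],
)

```text
clock: 9.8
tcp_pos: [0.5433, -0.2208, 0.1026]
ee_rot: [0.704, -0.683, -0.182, -0.069]
force: [-0.5, 0.6, -0.6]
finger_gap: 0.206
```

```bash
python3 - <<'E'
from nx import *
F=tool(FX,FN,1);print(s["force"],s["moment"],s["force"]@FN)
print("to final",delta(s,FC+FN*.0365,F))
E
```

```text
9.8 [-0.12  0.23 -0.53 -0.22 -0.48 -1.11] [ 0.5433 -0.2208  0.1026]
[-0.49261969  0.62762414 -0.62170053] [-0.22546961  1.30986521  0.01421324] -0.44690012144444663
to final (array([ 0.12,  0.18, -0.09]), array([ 0.  ,  0.01, -0.  ]))
```

servo_tool(
  motion=[
    {"dx":0,"dy":0.1,"dz":0,"wx":0,"wy":0,"wz":0},
    {"dx":0,"dy":0.1,"dz":0,"wx":0,"wy":0,"wz":0},
  ],
)

```text
clock: 10.05
tcp_pos: [0.5436, -0.2208, 0.102]
ee_rot: [0.704, -0.683, -0.182, -0.069]
force: [-2.2, 1.0, 2.8]
finger_gap: 0.203
```

servo_tool(
  motion=[
    {"dx":0,"dy":0.1,"dz":0,"wx":0,"wy":0,"wz":0},
    {"dx":0,"dy":0.1,"dz":0,"wx":0,"wy":0,"wz":0},
  ],
)

```text
clock: 10.3
tcp_pos: [0.5436, -0.2207, 0.102]
ee_rot: [0.704, -0.683, -0.183, -0.069]
force: [-9.8, 3.6, 14.1]
finger_gap: 0.202
```

```bash
python3 - <<'E'
from nx import *
F=tool(FX,FN,1);print(s["force"],s["moment"],s["force"]@FN)
print("to final",delta(s,FC+FN*.0365,F))
E
```

```text
10.3 [-0.12  0.23 -0.53 -0.22 -0.48 -1.11] [ 0.5436 -0.2207  0.102 ]
[-9.76706926  3.62262369 14.0934638 ] [0.87272295 2.61174895 0.44888049] 16.375741288617544
to final (array([ 0.11,  0.11, -0.09]), array([0.  , 0.04, 0.03]))
```

Contact came at about 1 mm above the predicted height, with 16 N normal and about 6 N tangential. I relieve the tangential part and press a little more.

servo_tool(
  motion=[
    {"dx":-0.02,"dy":0.03,"dz":0.03,"wx":0,"wy":0,"wz":0},
    {"dx":-0.02,"dy":0.05,"dz":0.03,"wx":0,"wy":0,"wz":0},
    {"dx":-0.02,"dy":0.05,"dz":0.03,"wx":0,"wy":0,"wz":0},
  ],
)

```text
clock: 10.68
tcp_pos: [0.5436, -0.2207, 0.102]
ee_rot: [0.703, -0.683, -0.183, -0.07]
force: [-11.7, 3.1, 18.7]
finger_gap: 0.202
```

```bash
cat > chk.py <<'E'
from nx import *
from cell import viewer
B=np.c_[FX,np.cross(FN,FX),FN]
print("F local",s["force"]@B,"dM local",(s["moment"]-[-.22,1.31,.01])@B,"gap",s["finger_gap"])
F=tool(FX,FN,1);print("to final",delta(s,FC+FN*.0365,F))
for n,zb in(("side",.0025),("top",0)):
    S=viewer.snapshot(n);pickle.dump(S,open(n+"4.pkl","wb"))
    q=cloud(S)-np.array([0,0,zb])-FC;L=q@B
    a,c,h=L[...,0],L[...,1],L[...,2]
    img=S["img"].astype(int);w=(img[...,0]-img[...,2]>35)
    bd=w&(h<.005)&(h>-.006)&(abs(a)<.08)&(abs(c)<.075)&~((abs(a)<.055)&(abs(c)<.04))
    pl=w&(h>.007)&(h<.018)&(abs(a)<.055)&(abs(c)<.04)
    for nm,m in(("board",bd),("plate",pl)):
        X=np.c_[a[m],c[m],np.ones(m.sum())];k=np.linalg.lstsq(X,h[m],rcond=None)[0]
        for _ in range(3):
            r=abs(X@k-h[m]);g=r<.0025;k=np.linalg.lstsq(X[g],h[m][g],rcond=None)[0]
        print(n,nm,m.sum(),"tilt deg a,c",np.degrees(k[:2]).round(2),"h mm",(k[2]*1000).round(2),"range a",np.percentile(a[m],[1,99]).round(3),"c",np.percentile(c[m],[1,99]).round(3))
    c0=proj(S,[FC])[0].astype(int)
    cv2.imwrite(f"pics/c_{n}.png",cv2.resize(S["img"][max(0,c0[1]-75):c0[1]+75,c0[0]-100:c0[0]+100],(400,300),interpolation=2)[:,:,::-1])
cv2.imwrite("pics/d.png",np.hstack([cv2.imread("pics/c_side.png"),cv2.imread("pics/c_top.png")]))
E
python3 chk.py
```

```text
10.675 [-0.12  0.23 -0.53 -0.22 -0.48 -1.11] [ 0.5436 -0.2207  0.102 ]
F local [-3.79250937  4.98646    21.44053521] dM local [ 1.18738939  1.41784101 -0.09942548] gap 0.20227112093822808
to final (array([ 0.11,  0.1 , -0.09]), array([0.03, 0.05, 0.06]))
side board 3323 tilt deg a,c [-0.02  0.07] h mm -0.21 range a [-0.077  0.079] c [-0.075  0.074]
side plate 735 tilt deg a,c [-0.78  0.41] h mm 12.11 range a [0.005 0.045] c [-0.03   0.029]
top board 1427 tilt deg a,c [ 0.03 -0.03] h mm -0.98 range a [-0.065  0.079] c [-0.074  0.074]
top plate 426 tilt deg a,c [-0.72 -0.16] h mm 11.23 range a [-0.031  0.048] c [-0.03  0.03]
```

View pics/d.png

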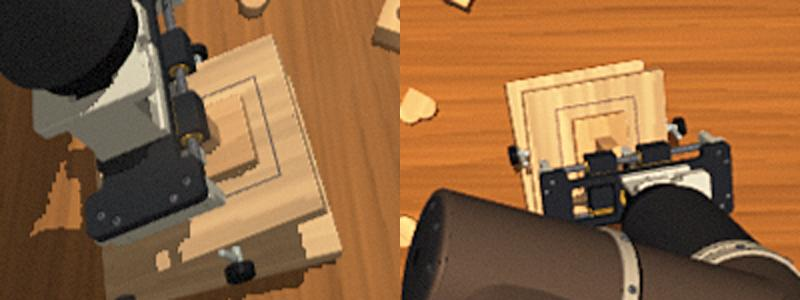

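```bash
cat > fit.py <<'E'
from g import *
B=np.c_[FX,np.cross(FN,FX),FN]
def fit(idx):
  for n,zb in(("side",.0025),("top",0)):
    S=pickle.load(open(f"{n}{idx}.pkl","rb"))
    L=(cloud(S)-np.array([0,0,zb])-FC)@B;a,c,h=L[...,0],L[...,1],L[...,2]
    img=S["img"].astype(int);w=(img[...,0]-img[...,2]>35)
    off=.0 if idx!=3 else .0215
    pl=w&(h>off+.007)&(h<off+.016)&(abs(a-.001)<.041)&(abs(c)<.026)&((abs(c)>.014)|(abs(a)>.028))
    bw=cv2.erode(pl.astype(np.uint8),np.ones((3,3)))>0
    for nm,m in(("all",pl),("eroded",bw)):
        X=np.c_[a[m],c[m],np.ones(m.sum())];k=np.linalg.lstsq(X,h[m],rcond=None)[0]
        r=X@k-h[m];C=np.linalg.inv(X.T@X)*r.var()
        print(idx,n,nm,m.sum(),"tilt",np.degrees(k[:2]).round(2),"+-",np.degrees(np.sqrt(np.diag(C))[:2]).round(2),"h",(k[2]*1e3).round(2),"resid",r.std()*1e3)
fit(3);fit(4)
E
python3 fit.py
```

```text
3 side all 417 tilt [0.67 0.19] +- [0.25 0.14] h 33.53 resid 0.8086184929476846
3 side eroded 266 tilt [0.71 0.19] +- [0.37 0.19] h 33.53 resid 0.803154812377356
3 top all 223 tilt [ 0.61 -0.37] +- [0.46 0.3 ] h 33.01 resid 1.3455147918245642
3 top eroded 99 tilt [ 1.82 -0.83] +- [1.02 0.48] h 32.38 resid 1.3454443368188571
4 side all 403 tilt [-0.12  0.14] +- [0.26 0.15] h 11.9 resid 0.8729980348808846
4 side eroded 251 tilt [ 0.05 -0.1 ] +- [0.36 0.2 ] h 11.83 resid 0.8071699928839087
4 top all 218 tilt [-0.23 -0.19] +- [0.52 0.32] h 11.12 resid 1.4394174598434248
4 top eroded 101 tilt [-0.53  0.1 ] +- [1.09 0.5 ] h 11.16 resid 1.4348572208224242
```

The refined fit gives a plate tilt relative to the board of 0 ± 0.3° and a top face 12 mm above the face, so the slide is flush. I hold briefly to confirm the force is steady.

servo_tool(
  motion=[
    {"dx":0,"dy":0.02,"dz":0,"wx":0,"wy":0,"wz":0},
    {"dx":0,"dy":0.02,"dz":0,"wx":0,"wy":0,"wz":0},
    {"dx":0,"dy":0.02,"dz":0,"wx":0,"wy":0,"wz":0},
    {"dx":0,"dy":0.02,"dz":0,"wx":0,"wy":0,"wz":0},
    {"dx":0,"dy":0.02,"dz":0,"wx":0,"wy":0,"wz":0},
  ],
)

```text
clock: 11.4
tcp_pos: [0.5436, -0.2207, 0.102]
ee_rot: [0.703, -0.683, -0.183, -0.07]
force: [-13.0, 2.5, 21.6]
finger_gap: 0.204
```

```bash
python3 chk.py; python3 fit.py | grep ^4
```

```text
11.4 [-0.12  0.23 -0.53 -0.22 -0.48 -1.11] [ 0.5436 -0.2207  0.102 ]
F local [-4.01197453  4.52814826 24.5868123 ] dM local [ 1.43810587  1.55942002 -0.04989825] gap 0.20404832183411808
to final (array([ 0.11,  0.1 , -0.09]), array([0.03, 0.06, 0.06]))
side board 3312 tilt deg a,c [-0.01  0.04] h mm -0.2 range a [-0.077  0.079] c [-0.075  0.073]
side plate 733 tilt deg a,c [-0.39  0.26] h mm 11.86 range a [0.005 0.045] c [-0.031  0.029]
top board 1433 tilt deg a,c [ 0.17 -0.09] h mm -1.17 range a [-0.066  0.08 ] c [-0.074  0.074]
top plate 430 tilt deg a,c [-0.21 -0.5 ] h mm 11.01 range a [-0.019  0.048] c [-0.03   0.029]
4 side all 403 tilt [-0.18  0.24] +- [0.27 0.15] h 11.82 resid 0.888523654026769
4 side eroded 251 tilt [ 0.37 -0.12] +- [0.41 0.21] h 11.55 resid 0.9071778505085735
4 top all 219 tilt [ 0.84 -0.52] +- [0.5  0.32] h 10.58 resid 1.4367412940411772
4 top eroded 103 tilt [ 2.99 -0.36] +- [0.96 0.44] h 9.46 resid 1.2831481313104154
```

```bash
python3 - <<'E'
import pickle,cv2,numpy as np
cv2.imwrite("pics/e.png",np.hstack([cv2.resize(pickle.load(open(n+"4.pkl","rb"))["img"],(400,300)) for n in("side","top")])[:,:,::-1])
E
```

```text
(no output)
```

View pics/e.png

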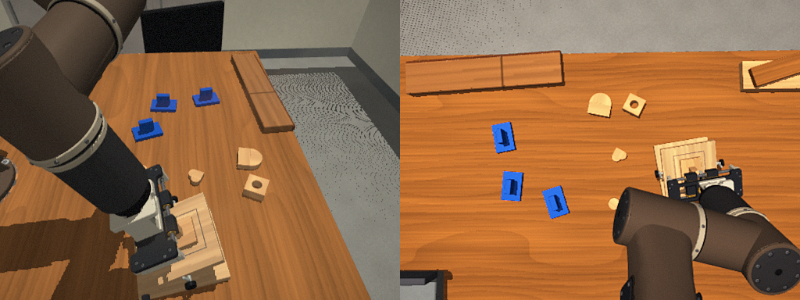

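The slide sits flat in the rectangle at about 25 N, the board slope is unchanged, and the visible bystanders are in place. I hand the job in.

```bash
python3 -c "
from cell import manip
print(manip.close_job())"
```

```text
the job is handed in; nothing more can be done
None
```

I gripped the pine slide by its rib, tilted it to the board's slope of 0.359 rad and pressed it flat inside the pencilled rectangle. Its long side runs up the slope. I handed the job in at about 11.5 s, still gripping at 40 N and pressing.

**Press:** the last reading was about 25 N normal to the face, with about 6 N sideways.

**Position:** by the depth images the slide is centred across the slope to about 1 mm and sits about 2–3 mm up the slope from the rectangle's centre.

**Flushness:** the plate top measures about 12 mm above the face. The side view shows its tilt within about 0.4° of the board. The last fits from the top view disagreed, at 0.8° and 3°, but they used few, noisy points.

**Board and bystanders:** the board's measured slope had not changed within about 0.2°. The visible wood pieces looked unmoved by eye. The dowel is partly hidden by the arm in the last pictures.

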